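Bring the tall vial to the dispenser's chute and hold it there

TASK

Take the knob of the pill dispenser and turn its carousel clockwise (seen from above) until you feel it come up against its home stop. Then, still gripping the knob, turn it back anticlockwise until the one tall vial stands squarely in front of the chute, and finish holding the knob so that the carousel stays still there: its spring would carry it away if you let go. Leave the bowl, the spoon and the loose vial undisturbed.

Things in the scene. Friction and masses are not known exactly. Their poses are not given: they have to be found in the camera images.
- knob: red bar knob on top of the dispenser, on the carousel's vertical axis and fixed to the carousel. Bar 62 mm long, 16 mm thick, 34 mm tall, standing about 128 to 162 mm above the table; origin at the centre of the bar, x along the bar's length (the +x end points to the tall vial), z up. Nothing within 45 mm of the axis beside or below the bar except a 44 mm wide collar under it and its 24 mm stem; all vials are lower than the bar's underside.
- carousel (a joint): turn of the carousel in rad: 0 at the home stop (a firm end stop), grows anticlockwise seen from above, other end stop at 1.6. Drag 0.03 N m; a return spring of 0.09 N m per rad pulls it towards 0. It rests by drag below about 0.3 rad (it starts at about 0.12 to 0.26) and springs back from farther round if let go. The place before the chute lies between 0.5 and 1.3.
- tall_vial (a point): centre of the tall vial, an amber vial 38 mm across with a broad white cap, 86 mm tall over all (its top about 114 mm above the tray), fixed on the carousel, its centre 80 mm from the axis. The other five vials on the carousel are only 60 mm tall and 30 mm across, 60 degrees apart.
- chute: fixed steel chute, an open trough 48 mm wide and 40 mm long, on the dispenser's rim on the side facing away from the robot, give or take 55 degrees; where varies. This frame's origin lies on the dispenser's axis at the tray floor, z up, and its -x axis runs from the axis through the middle of the chute.
- chute_mouth (a point): middle of the chute, 130 mm from the dispenser's axis, 30 mm above the tray floor, on the chute frame's -x axis.
- bowl: small loose glass bowl, 96 mm across, 42 mm tall, a bystander; origin under its centre
- loose_vial: loose amber vial standing on the tray, 32 mm across, 62 mm tall, a bystander; origin under its centre
- spoon: loose stainless spoon, 160 mm long, lying on the tray, a bystander; x along its length

How it is judged:
On the way:
1. the gripped knob has been turned clockwise to the home stop (value of joint carousel below 0.03 rad and contact force between the fingers and knob above 4 N), for 0.2 s.
At the end, for the whole second after the job is handed in: The tall vial's centre is within 8 mm sideways of the chute's middle line, on the chute's side of the axis; the carousel stands still (under 0.05 rad/s) and the fingers still hold the knob (over 4 N) (y of tall_vial in the frame of chute between -0.008 and 0.008 m and x of tall_vial in the frame of chute below -0.05 m and velocity of joint carousel between -0.05 and 0.05 rad/s and contact force between the fingers and knob above 4 N); the arm keeps its last pose, push and grip.
It fails at once if the knob is let go between the home stop and the chute: the carousel runs away from the fingers (value of joint carousel above 0.45 rad and contact force between the fingers and knob below 0.1 N).
It fails at once if bowl, spoon or loose vial disturbed (moved over 20 mm) (distance of any of bowl, spoon, loose_vial from where it was at the start of the episode above 0.02 m).
It also fails if it takes over 38 s, if anything falls off the work surface, if the arm or the gripper's body presses on something with over 40 N, if the wrist force passes 120 N, or if a joint passes its speed limit or range.

ROBOT

A 7-joint arm with a two-finger parallel gripper is mounted at the origin on the work surface. World frame = base frame: x ahead of the robot, y to its left, z up, the work surface at z = 0. Lengths are in m, angles in rad, forces in N, time in s.
With the tool pointing down it reaches from about 0.4 to 0.85 m from the base axis. Payload 10.4 kg.
Tool frame: the origin (TCP) lies between the finger pads; the fingertips stand 22 mm ahead of it and the grasp point (between the pads) lies 3 mm ahead of it; z points along the fingers, y is the direction in which the jaws open and shut (so a half turn about z gives the same grasp; the last joint's range is limited). The gripper opens to 85 mm and grips with 20 to 120 N. Pads are 22 mm wide; open, the fingers measure 114 mm over their backs; the gripper's body (76 mm by 85 mm) begins 54 mm behind the grasp point. The pads swing forward as they close: fully open they stand 13 mm farther back than shut.
Start: joints at [-1.218, 0.332, -0.065, 1.46, 0.022, 1.35, -0.088], TCP at [0.229, 0.581, 0.253] pointing down, gripper open.
Joint ranges: [-2.6, 2.6], [-0.5, 2.12], [-1.47, 1.34], [0.16, 2.42], [-1.27, 4.41], [0.06, 2.06], [-2.6, 2.6]. Speed limits (rad/s): [2.22, 2.22, 2.79, 2.79, 3.14, 3.14, 3.14].

INTERFACE

Orientations are given as a 3x3 rotation matrix whose columns are the frame's x, y, z axes.
In Python, from plant import bot gives the robot as it stands.
- The arm moves only by the shell command python3 -m jog 'ROWS' [FORCE]. ROWS is text: rows parted by semicolons, each of 5 numbers parted by spaces: the shift along the tool's x, y, z in cm, then the turn about the tool's z in rad, then the finger opening in cm, from 0 to 8.54. In form: tx ty tz roll grip; .... A call has 1 to 5 rows; each row shifts and turns the commanded pose from where the row before left it, along the tool's axes as they then stand; what a row does not reach is not made up. A row lasts 1/12 s, in which the tool goes at most 41.7 mm and 7.16 degrees, less where a joint would pass 70% of its speed; a pose out of reach is approached as far as the arm can. A call with a gripper value outside its range is refused whole. The fingers move at their own pace and stop on an object; FORCE is the grip in N (left out, the last holds). Time passes only in rows, so rows that do not move let the fingers close. It gives the time, the measured TCP pose, the force and the opening at its end, in the units of the state.
- bot.get_obs(): the state, without advancing time (a new reading comes with each control period).
- bot.read_camera(name): name is "scene" or "top" or "wrist"; returns a dict with "frame" (384x512x3 uint8, blue, green, red), "range_z" (384x512 float32, m along the optical axis (not along the pixel's ray), 0 where there is no reading), "intrinsics" (3x3 intrinsics, pixels), "D" ([k1, k2, p1, p2, k3] as OpenCV has them; the pictures are not rectified), "R" (3x3) and "t" (3): a world point X has camera coordinates R X + t. Camera axes: x right, y down, z forward; pixel columns grow to the right and rows downward; lengths in m; the calibration is good to about 2 mm. A picture is of the moment at which its call begins.
- bot.hand_in(): hands the job in, once; it reports no verdict.
The state is a dict: "time": time; "joints": joint angles; "qvel": joint speeds; "tau": joint torques, N m; "eef_pos": TCP position; "orientation": TCP orientation; "contact_force": force on the tool from outside, world axes, zero at the start; "moment": the same for the moment, N m; "gripper_width": finger opening in m.
Only numpy, scipy, OpenCV 4.12 (cv2) and the standard library are available. Lean on these libraries where they do the work, as an engineer would, in place of code of your own. Each camera call takes 0.05 s, during which the arm holds its last target.

## Working session

There is one attempt and no reset: what is moved stays moved. The work goes in short steps, Python scripts to look and compute and a shell command to move; the robot and the scene stay as the last step left them, time stands still between calls to the robot, and variables do not carry over. Pictures are saved under pics/ and viewed, and the job is handed in when it is done.

```bash
ls; mkdir -p pics
python3 - <<'E'
from plant import bot
import cv2,numpy as np
o=bot.get_obs()
for k,v in o.items(): print(k,np.round(v,3).tolist())
for n in ["scene","top","wrist"]:
    c=bot.read_camera(n); cv2.imwrite(f"pics/{n}0.png",c["frame"])
    np.savez(f"pics/{n}0.npz",**c)
    print(n,c["intrinsics"].tolist(),c["D"],np.round(c["R"],4).tolist(),c["t"])
E
```

```text
pics
time 0.0
joints [-1.218, 0.333, -0.065, 1.461, 0.022, 1.35, -0.089]
qvel [-0.001, -0.001, 0.001, -0.001, -0.001, 0.0, 0.0]
tau [0.0, -62.545, 0.049, -39.161, 0.016, 0.01, -0.0]
eef_pos [0.229, 0.581, 0.252]
orientation [[-0.93, 0.367, -0.0], [0.367, 0.93, -0.001], [-0.0, -0.001, -1.0]]
contact_force [0.68, 0.734, 0.794]
moment [-0.012, -0.004, -0.002]
gripper_width 0.086
scene [[371.8152933644216, 0.0, 254.71506328040417], [0.0, 371.8152933644216, 188.36548044415096], [0.0, 0.0, 1.0]] [-0.05542914  0.          0.          0.          0.        ] [[-0.8524, 0.5229, 0.0064], [0.3324, 0.5512, -0.7654], [-0.4037, -0.6503, -0.6436]] [ 0.52404851 -0.06244241  0.9866208 ]
top [[357.2325778537992, 0.0, 256.3300641754528], [0.0, 357.2325778537992, 188.62154557663047], [0.0, 0.0, 1.0]] [-0.08821224  0.          0.          0.          0.        ] [[-0.0132, -0.9992, 0.0368], [-0.9943, 0.0092, -0.1061], [0.1057, -0.038, -0.9937]] [-0.0682608   0.56531406  0.76097751]
wrist [[311.3711765200069, 0.0, 251.15352623905483], [0.0, 311.3711765200069, 190.30203365396224], [0.0, 0.0, 1.0]] [-0.07786295  0.          0.          0.          0.        ] [[0.3672, 0.9302, -0.0012], [0.886, -0.3493, 0.3049], [0.2832, -0.113, -0.9524]] [-0.62283457 -0.04005051  0.37946217]
```

View pics/scene0.png

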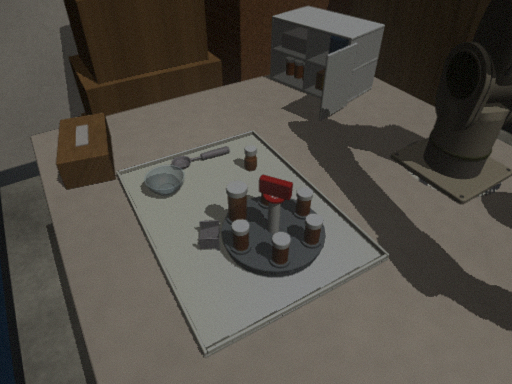

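View pics/top0.png

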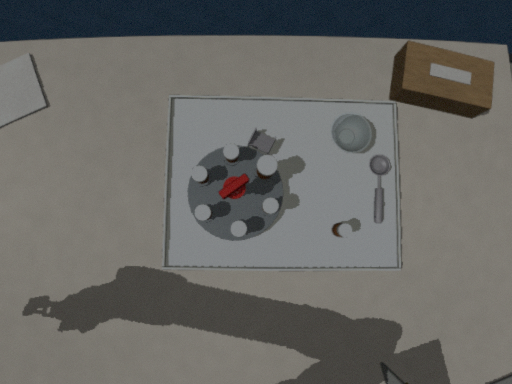

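View pics/wrist0.png

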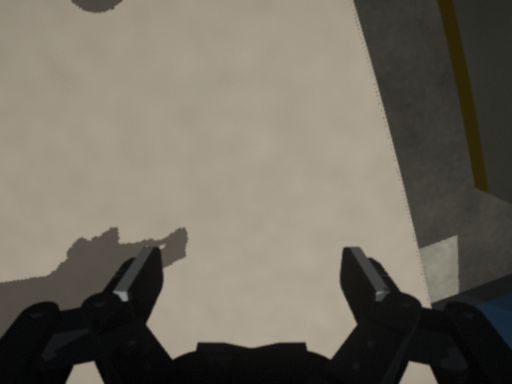

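The scene view shows the dispenser with its red knob near (275,190) and the chute near (208,233). In the top view the knob is near (234,187), the tall vial's cap at (266,165) and the chute at (262,142). The bystanders are on the right. I'll enlarge these areas next.

```bash
cat > h.py <<'E'
import cv2,numpy as np
def load(f): return dict(np.load(f))
def ray(c,u,v):
    p=cv2.undistortPoints(np.array([[[u,v]]],float),c["intrinsics"],c["D"])[0,0]
    d=c["R"].T@np.array([p[0],p[1],1.]); return -c["R"].T@c["t"],d
def atz(c,u,v,z):
    o,d=ray(c,u,v); return o+d*(z-o[2])/d[2]
def depth(c,u,v):
    o,d=ray(c,u,v); return o+d*c["range_z"][int(round(v)),int(round(u))]
def tri(l):
    A=np.zeros((3,3));b=np.zeros(3);L=[]
    for c,u,v in l:
        o,d=ray(c,u,v);d=d/np.linalg.norm(d);P=np.eye(3)-np.outer(d,d);A+=P;b+=P@o;L.append((P,o))
    x=np.linalg.solve(A,b);return x,[np.linalg.norm(P@(x-o)) for P,o in L]
def proj(c,X):
    return cv2.projectPoints(np.array([X],float),cv2.Rodrigues(c["R"])[0],c["t"],c["intrinsics"],c["D"])[0][0,0]
def crop(c,u0,v0,w,h,s,f):
    im=cv2.resize(c["frame"][v0:v0+h,u0:u0+w],None,fx=s,fy=s,interpolation=cv2.INTER_CUBIC)
    for k in range(0,w,10): cv2.putText(im,str(u0+k),(k*s,8),0,.3,(0,255,255),1);cv2.line(im,(k*s,10),(k*s,14),(0,255,255),1)
    for k in range(0,h,10): cv2.putText(im,str(v0+k),(0,k*s+4),0,.3,(0,255,255),1)
    cv2.imwrite(f,im)
E
python3 - <<'E'
from h import *
t=load("pics/top0.npz");s=load("pics/scene0.npz")
crop(t,180,120,120,130,5 and 4,"pics/topc.png");crop(s,190,160,150,120,5,"pics/scenec.png")
E
```

```text
(no output)
```

View pics/topc.png

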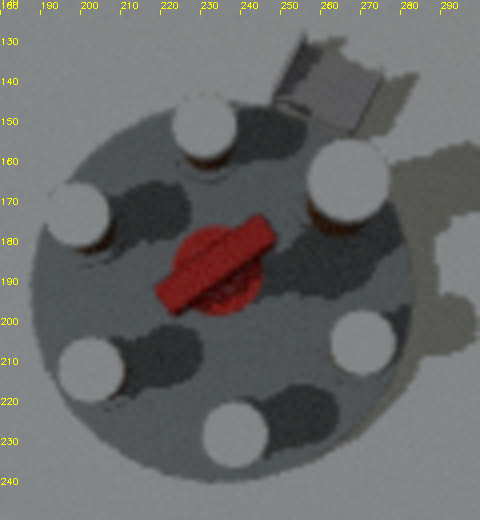

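View pics/scenec.png

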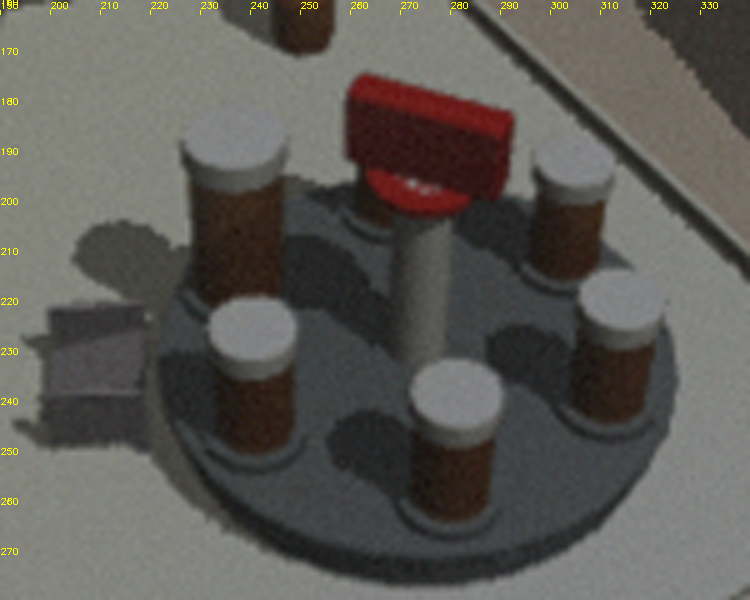

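The top crop has the knob's bar from about (222,196) to (247,176), the tall cap centred at (267,165), and the chute spanning (249,145)-(267.5,154) at its inner end and (256,128)-(275,137) at its outer end. The scene crop shows the bar top centred near (276,180) and the tall cap near (236.6,187.6). I'll triangulate these points.

Run:
```python
from h import *
np.set_printoptions(precision=4,suppress=True)
t=load("pics/top0.npz");s=load("pics/scene0.npz")
print("bar+ end",*tri([(t,247.2,176.4),(s,261.2,176.1)]))
print("bar- end",*tri([(t,221.6,195.6),(s,291.9,184.1)]))
print("cap",*tri([(t,267,165),(s,236.6,187.6)]))
for n,c,u,v in [("cap",t,267,165),("cap",s,236.6,187.6),("bar",t,234.4,186),("bar+",t,246,177.5),("bar-",t,223,194.5),("carousel",t,240,215),("tray",t,330,180)]: print(n,depth(c,u,v))
for u,v in [(248.8,145),(267.5,153.8),(256.2,128.2),(275.8,137.5),(262,141)]: print("chute",depth(t,u,v),atz(t,u,v,.07))
# disc rim and small vials
for u,v in [(231,151),(199.5,173.5),(202.7,212.3),(239,228.5),(271,205.7)]: print("v",depth(t,u,v))
```

```text
bar+ end [ 0.5724 -0.0518  0.1597] [np.float64(0.0019176150584988903), np.float64(0.0019176150584989872)]
bar- end [ 0.5371 -0.004   0.1591] [np.float64(0.0019173131217515768), np.float64(0.0019173131217516922)]
cap [ 0.6019 -0.0927  0.1153] [np.float64(0.0011788649986500441), np.float64(0.00117886499864992)]
cap [ 0.6024 -0.0932  0.118 ]
cap [ 0.6041 -0.0862  0.1206]
bar [ 0.5557 -0.0292  0.1633]
bar+ [ 0.5713 -0.0507  0.1635]
bar- [ 0.5405 -0.0079  0.1593]
carousel [ 0.5064 -0.038   0.036 ]
tray [ 0.5857 -0.247   0.0062]
chute [ 0.6696 -0.0595  0.0043] [ 0.6543 -0.0583  0.07  ]
chute [ 0.6483 -0.1026  0.0051] [ 0.635 -0.098  0.07 ]
chute [ 0.6991 -0.0757  0.0422] [ 0.6912 -0.0746  0.07  ]
chute [ 0.6867 -0.1226  0.0064] [ 0.6706 -0.1165  0.07  ]
chute [ 0.6739 -0.0892  0.0249] [ 0.663  -0.0867  0.07  ]
v [ 0.6364 -0.021   0.0939]
v [0.5898 0.0434 0.0953]
v [0.5108 0.0371 0.0918]
v [ 0.4773 -0.0362  0.094 ]
v [ 0.5226 -0.1016  0.0942]
```

Run:
```python
from h import *
np.set_printoptions(precision=4,suppress=True)
ax=np.array([.556,-.0285])
for f in ["top","scene"]:
    c=load(f"pics/{f}0.npz");P=[]
    for v in range(384):
        for u in range(512):
            if f=="top" and not(240<u<300 and 110<v<170): continue
            if f=="scene" and not(180<u<240 and 200<v<270): continue
            P.append(depth(c,u,v))
    P=np.array(P); d=P[:,:2]-ax; r=np.hypot(*d.T)
    m=(P[:,2]>.018)&(P[:,2]<.08)&(r>.118)&(r<.16); Q=P[m];d=d[m]
    print(f,m.sum(),Q[:,2].max())
    for a in np.radians(np.arange(-33,-20,1.)):
        n=np.array([-np.sin(a),np.cos(a)]);y=d@n; print(round(np.degrees(a)),y.min()*1e3,y.max()*1e3,np.percentile(y,[3,97])*1e3)
c=load("pics/top0.npz");crop(c,240,115,50,50,12,"pics/ch.png")
c=load("pics/scene0.npz");crop(c,185,205,50,55,10,"pics/chs.png")
```

```text
top 317 0.04562290792364476
-33 -12.219981088082363 40.83064884293634 [-10.3475  38.7694]
-32 -14.285019542540043 38.300638180237584 [-12.5888  36.3896]
-31 -16.354284476228525 35.75896077212252 [-14.9255  33.8655]
-30 -18.47196898162002 33.206390838151435 [-17.2658  31.6864]
-29 -20.584026746317708 30.68474934448041 [-19.7514  29.3766]
-28 -22.689814417066543 28.521071788790888 [-22.1476  27.0314]
-27 -24.916593779453763 26.348706438344674 [-24.5061  24.5521]
-26 -27.447965460560564 24.207122975624525 [-26.7783  22.1335]
-25 -29.970976225493676 22.108577846110144 [-28.9488  19.9296]
-24 -32.48485754073313 20.003298229613222 [-31.1915  17.7166]
-23 -34.988843653677804 17.89192541469927 [-33.5018  15.3386]
-22 -37.48217182590103 15.775102545981014 [-35.7771  12.9333]
-21 -39.96408256548812 13.653474428210414 [-38.0523  10.7057]
scene 428 0.04447330869248556
-33 -10.382893546509303 44.386532197243646 [-8.3164 43.049 ]
-32 -12.502309259624964 41.901831787017194 [-10.5518  40.6022]
-31 -14.617916648227569 39.40436767291625 [-12.7765  38.1237]
-30 -16.729071277812167 36.894900606703466 [-14.9799  35.7345]
-29 -18.83513007022739 34.37419499635696 [-17.3295  33.2585]
-28 -20.935451499563232 31.973424956027458 [-19.5974  30.7933]
-27 -23.029395787566035 29.697815706838472 [-21.8854  28.5135]
-26 -25.325846366600977 27.413160215295996 [-24.135   26.3236]
-25 -27.848763272357736 25.120154409594686 [-26.4567  24.0936]
-24 -30.38491165361982 22.819496761515822 [-28.8546  21.8051]
-23 -32.911804496446955 20.511888073665958 [-31.3498  19.5795]
-22 -35.42867208480066 18.396203715291996 [-33.8457  17.459 ]
-21 -37.93474775643208 16.326122110038067 [-36.3498  15.3248]
```

View pics/ch.png

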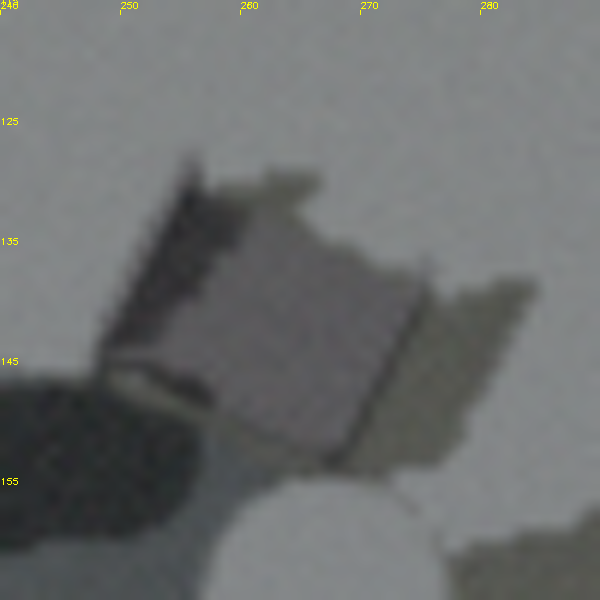

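```bash
python3 -m jog '0 -4 0 0.12 8.5;0 -4 0 0.12 8.5;0 -4 0 0.12 8.5;0 -4 0 0.12 8.5;0 -4 0 0.1 8.5' 40
```

```text
time: 0.57
eef_pos: [0.1153, 0.4183, 0.2528]
orientation: [[-0.57, 0.821, 0.0], [0.821, 0.57, -0.001], [-0.001, -0.0, -1.0]]
contact_force: [-0.4, 0.7, 0.9]
gripper_width: 0.0849
```

The chute's inner corners are at about (248.5,145) and (267.5,153.5) and its outer ones at (256,128) and (275,137), which puts its heading near -26.5°. The roll turned the tool axes while I was shifting, so I drifted inward. The jaw angle is now right, so I'll go outward first and then across.

```bash
python3 -m jog '0 3.5 0 0 8.5;-1 3.6 0 0 8.5;-1.9 3.5 0 0 8.5;-4 0 0 0 8.5;-4 0 0 0 8.5' | head -3;python3 -m jog '-4 0 0 0 8.5;-4 0 0 0 8.5;-4 0 0 0 8.5;-4 0 0 0 8.5;-4 0 0 0 8.5'|head -3
python3 - <<'E'
from plant import bot
import cv2,numpy as np
c=bot.read_camera("wrist"); cv2.imwrite("pics/wrist1.png",c["frame"]);np.savez("pics/wrist1.npz",**c)
o=bot.get_obs();R=np.array(o["orientation"]);p=o["eef_pos"];print(p,o["joints"])
print("tool delta",R.T@(np.array([.556,-.0285,.155])-p))
E
```

```text
time: 0.98
eef_pos: [0.2662, 0.392, 0.2521]
orientation: [[-0.577, 0.816, -0.001], [0.816, 0.577, -0.002], [-0.001, -0.002, -1.0]]
time: 1.4
eef_pos: [0.381, 0.2274, 0.2533]
orientation: [[-0.577, 0.817, 0.0], [0.817, 0.577, 0.0], [0.0, 0.0, -1.0]]
[0.38544991 0.2205204  0.25350434] [-0.92985517 -0.08857406  0.29079816  1.92389532  0.02822552  1.30219478
 -0.04103614]
tool delta [-0.30163886 -0.00188508  0.09905578]
```

View pics/wrist1.png

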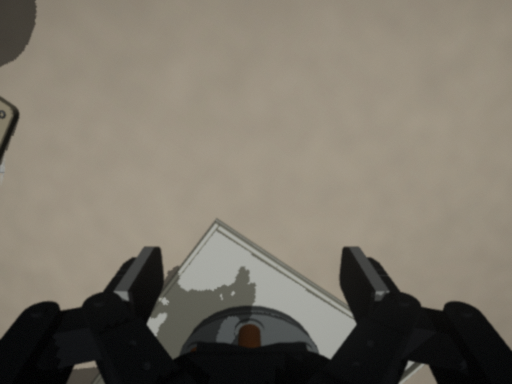

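The wrist view looks towards tool +x and shows only the tray's corner and part of the disc at the bottom centre. I'll fly past the knob at this height so the wrist camera sees the dispenser and chute, then come back.

```bash
python3 -m jog '-4 0 0 0 8.5;-4 0 0 0 8.5;-4 0 0 0 8.5;-4 0 0 0 8.5;-4 0 0 0 8.5' | head -2;python3 -m jog '-4 0 0 0 8.5;-4 0 0 0 8.5;-4 0 0 0 8.5;-4 0 0 0 8.5;-4 0 0 0 8.5'|head -2;python3 -m jog '-4 0 -1 0 8.5;-4 0 -1 0 8.5;-2 0 0 0 8.5;0 0 0 0 8.5'|head -2
python3 - <<'E'
from plant import bot
import cv2,numpy as np
for n in ["wrist","top"]:
  c=bot.read_camera(n); cv2.imwrite(f"pics/{n}2.png",c["frame"]);np.savez(f"pics/{n}2.npz",**c)
E
```

```text
time: 1.87
eef_pos: [0.4964, 0.0641, 0.2534]
time: 2.28
eef_pos: [0.612, -0.0988, 0.253]
time: 2.62
eef_pos: [0.6693, -0.1843, 0.2723]
```

View pics/wrist2.png

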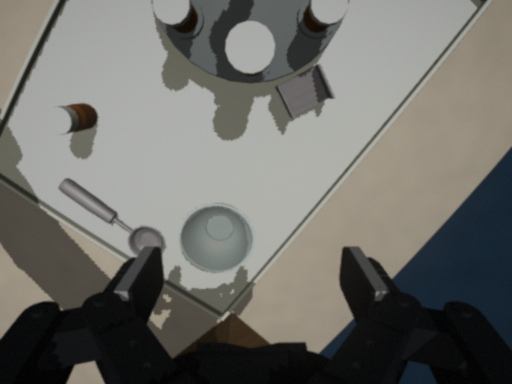

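The wrist view now shows the tall cap at (250,47), the chute at (305,92), and the bowl, spoon and loose vial to the left and below. I'll back up 9 cm for a view that also includes the knob.

```bash
python3 -m jog '4 0 0 0 8.5;4 0 0 0 8.5;2 0 0 0 8.5;0 0 0 0 8.5;0 0 0 0 8.5'|head -2
python3 - <<'E'
from plant import bot
from h import *
for n in ["wrist"]:
  c=bot.read_camera(n); cv2.imwrite(f"pics/{n}3.png",c["frame"]);np.savez(f"pics/{n}3.npz",**c)
crop(c,130,30,260,190,3,"pics/w3c.png")
crop(load("pics/wrist2.npz"),200,10,160,120,5,"pics/w2c.png")
E
```

```text
time: 3.13
eef_pos: [0.6106, -0.0943, 0.2736]
```

View pics/w3c.png

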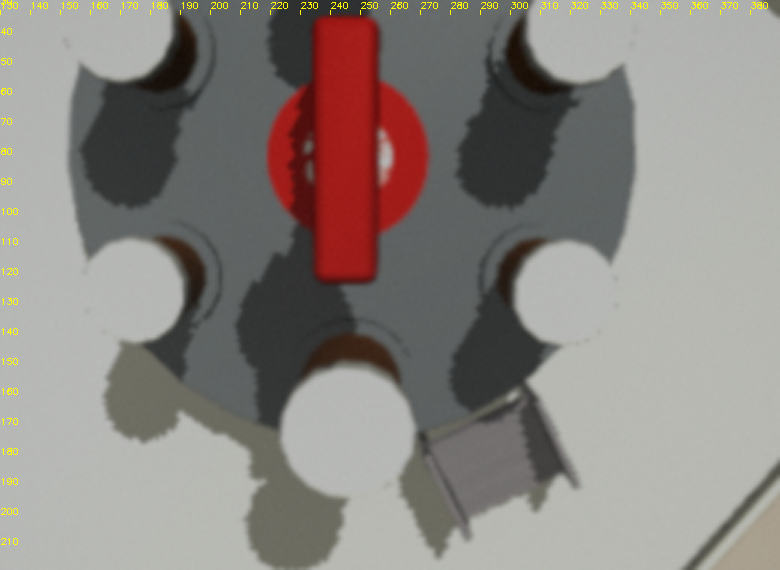

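View pics/w2c.png

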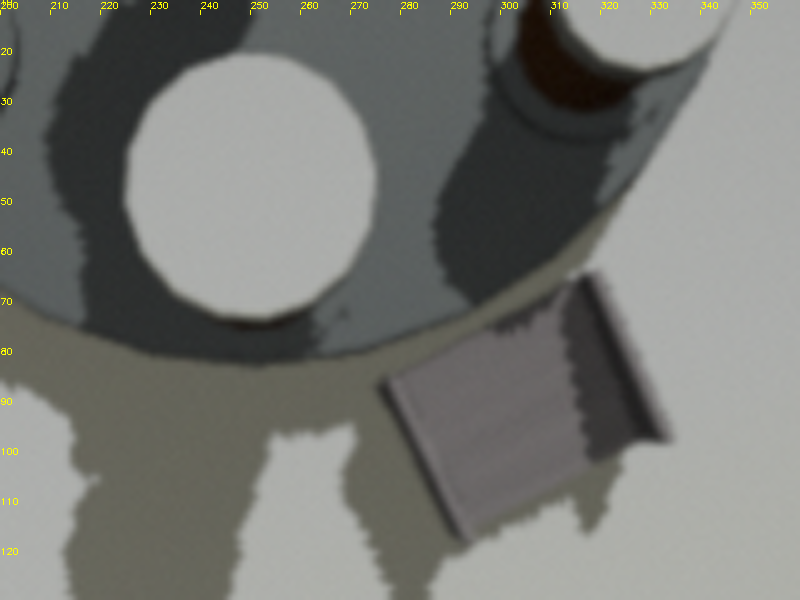

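The w3 crop shows the bar upright, spanning x 234–256 and y 35–124, with the tall cap at (246,173). The chute's wall ends are at (270,174), (286,209), (304,158) and (322,192). In w2 the same ends are at (276,86), (293,118), (318,65) and (334,98).

Run:
```python
from h import *
from plant import bot
np.set_printoptions(precision=4,suppress=True)
a=load("pics/wrist2.npz");b=load("pics/wrist3.npz");t=load("pics/top0.npz")
W={}
for n,p,q,r in [("li",(276,86),(270,174),(267.5,153.8)),("lo",(293.4,118),(286,209.3),(275.8,137.3)),("ri",(318,65),(304,158.3),(248.8,144.8)),("ro",(333.6,97.6),(322.3,192.3),(256.2,128.2))]:
    x,e=tri([(a,*p),(b,*q),(t,*r)]); W[n]=x; print(n,x,np.array(e), atz(a,*p,.045)[:2],atz(b,*q,.045)[:2])
print("bar tri",*tri([(b,245.3,79.7),(t,234.4,186)]))
bc=atz(b,245.3,79.7,.162); e1=atz(b,245.3,35,.162);e2=atz(b,245.3,124.3,.162)
print("bar",bc,e1,e2,np.linalg.norm(e1-e2),"ang",np.degrees(np.arctan2(*(e2-e1)[1::-1])))
print("cap",tri([(a,250,46.5),(b,246,172.7)]),atz(b,246,172.7,.12))
for A in [np.array([.556,-.0285]),bc[:2]]:
  for f in (lambda n:W[n][:2],):
    mi=(f("li")+f("ri"))/2; mo=(f("lo")+f("ro"))/2; m=(mi+mo)/2
    for x in (mi,m,mo): print(np.linalg.norm(x-A),np.degrees(np.arctan2(*(x-A)[::-1])))
    w=f("ro")-f("ri")+f("lo")-f("li");print("wall dir",np.degrees(np.arctan2(*w[::-1])))
o=bot.get_obs();R=np.array(o["orientation"]);p=o["eef_pos"];print(p,"tool delta",R.T@(np.array([.556,-.0285,.155])-p),R[:,0])
```

```text
li [ 0.6452 -0.1011  0.0103] [0.0005 0.0018 0.0023] [ 0.6429 -0.1028] [ 0.6365 -0.094 ]
lo [ 0.6789 -0.1191  0.0414] [0.0001 0.0006 0.0006] [ 0.6784 -0.1191] [ 0.6783 -0.118 ]
ri [ 0.6664 -0.0577  0.0209] [0.0035 0.0028 0.0015] [ 0.6664 -0.0599] [ 0.6572 -0.0565]
ro [ 0.7005 -0.076   0.0428] [0.0009 0.0007 0.0016] [ 0.7009 -0.0764] [ 0.7003 -0.0759]
bar tri [ 0.557  -0.0284  0.1523] [np.float64(0.0005390262179488792), np.float64(0.0005390262179488818)]
bar [ 0.5573 -0.028   0.162 ] [ 0.5402 -0.0038  0.162 ] [ 0.5754 -0.0537  0.162 ] 0.0610264738380303 ang -54.77514006071353
cap (array([ 0.6032, -0.0934,  0.116 ]), [np.float64(0.0001117813500211185), np.float64(0.00011178135002105426)]) [ 0.6027 -0.0925  0.12  ]
0.11201789718369734 -27.032925792629175
0.1312278275859587 -27.194733024727256
0.15043853729002477 -27.31521608365998
wall dir -28.138162900620852
0.11110417345743667 -27.551982425877316
0.13031629782648285 -27.638403561828753
0.1495286424879874 -27.702616993373695
wall dir -28.138162900620852
[ 0.6109 -0.0959  0.2736] tool delta [ 0.0867 -0.0059  0.1187] [-0.579   0.8153  0.0006]
```

Chute heading is about -27.4° and the tall vial's is -54.8°, with the axis at about (0.5565, -0.0283). So the carousel has to end +27.4° from where it stands now. Going above the knob and down.

```bash
python3 -m jog '4 -0.6 0 0 8.5;3.7 0 0 0 8.5;1 0 1.5 0 8.5;0 0 2 0 8.5;0 0 0 0 8.5'
python3 - <<'E'
from plant import bot
import numpy as np
o=bot.get_obs();R=np.array(o["orientation"]);p=o["eef_pos"];print(p,"tool delta",R.T@(np.array([.5565,-.0283,.155])-p),R[:,0])
E
```

```text
time: 3.6
eef_pos: [0.5545, -0.0293, 0.2354]
orientation: [[-0.578, 0.816, -0.004], [0.816, 0.578, -0.0], [0.002, -0.003, -1.0]]
contact_force: [0.5, 0.4, 0.3]
gripper_width: 0.0849
[ 0.55450443 -0.02925419  0.23544693] tool delta [-0.00055492  0.00244145  0.08043838] [-0.57783176  0.81615282  0.00224468]
```

```bash
python3 -m jog '0 0.1 3 0 8.5;0 0.1 3 0 8.5;0 0 2 0 8.5;0 0 0 0 8.5;0 0 0 0 6'
python3 - <<'E'
from plant import bot
import numpy as np
from h import *
o=bot.get_obs();R=np.array(o["orientation"]);p=o["eef_pos"];print(p,"tool delta",R.T@(np.array([.5565,-.0283,.155])-p),R[:,0])
c=bot.read_camera("scene");crop(c,190,110,150,140,4,"pics/s4.png")
E
```

```text
time: 4.02
eef_pos: [0.5578, -0.0298, 0.1586]
orientation: [[-0.576, 0.818, -0.001], [0.818, 0.576, -0.001], [-0.0, -0.002, -1.0]]
contact_force: [-0.9, -0.9, 0.4]
gripper_width: 0.0749
[ 0.55778514 -0.02979022  0.15862375] tool delta [ 0.00195889 -0.0001872   0.00362375] [-5.75706968e-01  8.17656080e-01 -1.50543033e-04]
```

View pics/s4.png

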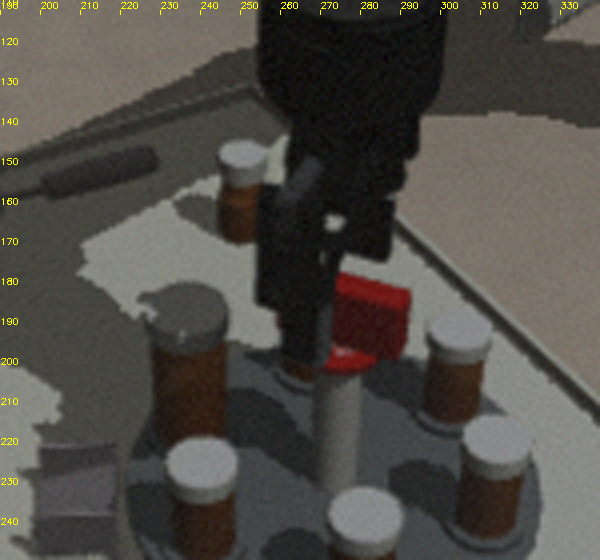

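The fingers straddle the bar at about (275,185) in this view, clear of all vials. Closing.

```bash
python3 -m jog '0.1 0 0.2 0 4;0 0 0 0 2;0 0 0 0 0;0 0 0 0 0;0 0 0 0 0' 60; python3 -m jog '0 0 0 0 0;0 0 0 0 0;0 0 0 0 0;0 0 0 0 0'
python3 - <<'E'
from plant import bot
o=bot.get_obs();print({k:o[k].round(4) if hasattr(o[k],'round') else o[k] for k in ("eef_pos","contact_force","moment","joints","gripper_width")})
E
```

```text
time: 4.48
eef_pos: [0.5577, -0.0277, 0.1572]
orientation: [[-0.577, 0.817, 0.002], [0.817, 0.577, 0.001], [-0.0, 0.002, -1.0]]
contact_force: [-0.3, 0.3, 5.2]
gripper_width: 0.0148
time: 4.82
eef_pos: [0.5577, -0.0277, 0.1572]
orientation: [[-0.577, 0.817, 0.001], [0.817, 0.577, 0.001], [-0.0, 0.002, -1.0]]
contact_force: [-0.2, 1.0, 6.5]
gripper_width: 0.0148
{'eef_pos': array([ 0.5577, -0.0277,  0.1572]), 'contact_force': array([-0.1863,  1.0205,  6.4797]), 'moment': array([ 0.1243,  0.1411, -0.0568]), 'joints': array([-0.5779,  0.2942,  0.6433,  1.7909, -0.1953,  1.119 ,  0.7456]), 'gripper_width': 0.014846511239469371}
```

Gripped: opening is 14.8 mm and the bar holds it. Now turning clockwise (positive roll) in small steps while watching the moment.

```bash
cat > st.py <<'E'
from plant import bot
import numpy as np
o=bot.get_obs();R=np.array(o["orientation"]);m=np.array(o["moment"]);f=np.array(o["contact_force"])
print("t",round(float(o["time"]),2),"p",np.array(o["eef_pos"]).round(4),"xang",round(np.degrees(np.arctan2(R[1,0],R[0,0])),2),"f",f.round(1),"m",m.round(3),"w",round(float(o["gripper_width"]),4),"j7",round(float(o["joints"][6]),3))
E
python3 st.py
python3 -m jog '0 0 0 0.03 0;0 0 0 0.03 0;0 0 0 0 0'>/dev/null;python3 st.py
python3 -m jog '0 0 0 0.03 0;0 0 0 0.03 0;0 0 0 0 0'>/dev/null;python3 st.py
```

```text
t 4.82 p [ 0.5577 -0.0277  0.1572] xang 125.25 f [-0.2  1.   6.5] m [ 0.124  0.141 -0.057] w 0.0148 j7 0.746
t 5.07 p [ 0.5577 -0.0277  0.1572] xang 121.7 f [-0.7  1.   6.2] m [ 0.143  0.175 -0.002] w 0.0148 j7 0.687
t 5.32 p [ 0.5576 -0.0277  0.1572] xang 118.26 f [-1.1  0.3  6.3] m [ 0.118  0.289 -0.059] w 0.0153 j7 0.63
```

```bash
python3 -m jog '0 0 0 0.02 0;0 0 0 0.02 0;0 0 0 0 0'>/dev/null;python3 st.py
python3 -m jog '0 0 0 0.02 0;0 0 0 0 0'>/dev/null;python3 st.py
```

```text
t 5.57 p [ 0.5576 -0.0277  0.1572] xang 116.01 f [-1.2  0.1  7.2] m [ 0.111  0.25  -0.016] w 0.0152 j7 0.593
t 5.73 p [ 0.5576 -0.0277  0.1572] xang 114.94 f [-0.7 -0.4  7.1] m [0.01  0.259 0.812] w 0.0149 j7 0.575
```

The vertical moment jumped to 0.81 N m after about 10° (0.18 rad) of turning, so this is the home stop. Pressing slightly more to confirm, then holding.

```bash
python3 -m jog '0 0 0 0.015 0;0 0 0 0 0;0 0 0 0 0;0 0 0 0 0;0 0 0 0 0'>/dev/null;python3 st.py
python3 -m jog '0 0 0 0 0;0 0 0 0 0'>/dev/null;python3 st.py
```

```text
t 6.15 p [ 0.5576 -0.0277  0.1572] xang 114.21 f [-0.4  0.   6.6] m [-0.12   0.284  1.377] w 0.0151 j7 0.562
t 6.32 p [ 0.5576 -0.0277  0.1572] xang 114.21 f [-1.5 -1.2  7.5] m [-0.108  0.325  1.35 ] w 0.0149 j7 0.562
```

The home stop is confirmed and held for over 0.5 s. Now anticlockwise by about 0.67 rad, keeping the grip, and I'll stop short to look.

```bash
python3 -m jog '0 0 0 -0.03 0;0 0 0 -0.04 0;0 0 0 -0.04 0;0 0 0 -0.04 0;0 0 0 -0.04 0'>/dev/null;python3 st.py
python3 -m jog '0 0 0 -0.04 0;0 0 0 -0.04 0;0 0 0 -0.04 0;0 0 0 -0.04 0;0 0 0 -0.04 0'>/dev/null;python3 st.py
python3 -m jog '0 0 0 -0.04 0;0 0 0 -0.04 0;0 0 0 -0.04 0;0 0 0 -0.04 0;0 0 0 -0.03 0'>/dev/null;python3 st.py
python3 -m jog '0 0 0 -0.03 0;0 0 0 -0.02 0;0 0 0 0 0;0 0 0 0 0'>/dev/null;python3 st.py
python3 - <<'E'
from plant import bot
from h import *
for n in ["top","scene"]:
  c=bot.read_camera(n);np.savez(f"pics/{n}5.npz",**c)
  crop(c,*((180,120,120,130,5 and 4) if n=="top" else (190,160,150,120,5)),f"pics/{n}5.png")
E
```

```text
t 6.73 p [ 0.5577 -0.0277  0.1572] xang 125.08 f [0.2 0.7 6.6] m [ 0.099  0.215 -0.037] w 0.0148 j7 0.743
t 7.15 p [ 0.5578 -0.0276  0.1572] xang 136.53 f [0.3 1.3 6.1] m [ 0.182  0.018 -0.076] w 0.0155 j7 0.933
t 7.57 p [ 0.5578 -0.0275  0.1572] xang 147.43 f [0.2 0.6 6.3] m [ 0.269 -0.008 -0.066] w 0.0152 j7 1.114
t 7.9 p [ 0.5578 -0.0275  0.1572] xang 150.19 f [-0.1  1.9  5.4] m [ 0.245 -0.053  0.005] w 0.0152 j7 1.16
```

View pics/top5.png

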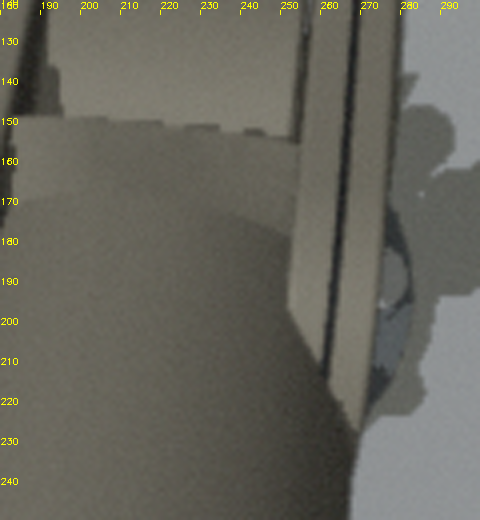

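View pics/scene5.png

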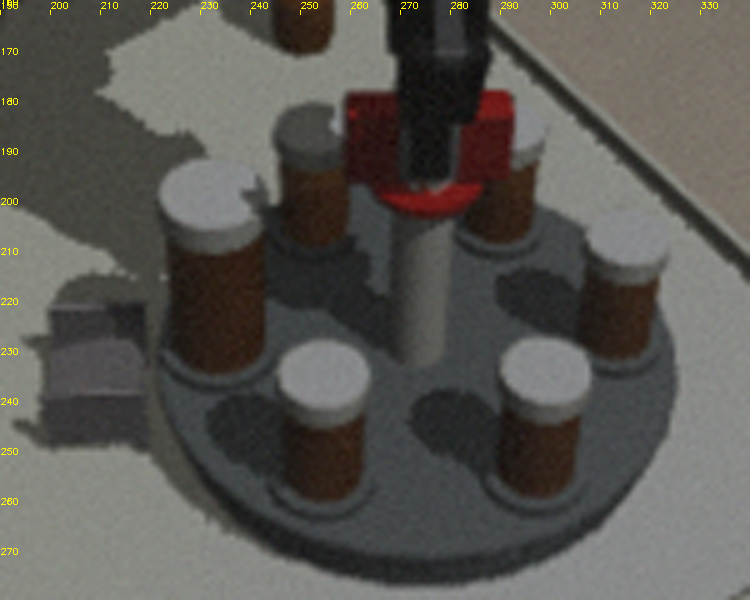

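The top view is hidden by the arm. The scene view shows the tall cap centred at about (232,199) and the chute at (209,235). I'll compute the headings from it.

Run:
```python
from h import *
s0=load("pics/scene0.npz");s=load("pics/scene5.npz")
A=np.array([.5565,-.0283])
def an(X,a=A): d=X[:2]-a; return round(np.degrees(np.arctan2(d[1],d[0])),2),round(np.hypot(*d),4)
print("tall before",an(atz(s0,236.6,187.6,.12)),"after",an(atz(s,232.2,198.8,.12)))
# small vial caps now, crop/5
caps=[(324,375),(546,371),(627,240)]
for u,v in caps: print("small",an(atz(s,190+u/5,160+v/5,.094)))
for n,X in [("bar+ before",atz(s0,261.2,176.1,.162)),("bar-",atz(s0,291.9,184.1,.162))]: print(n,X)
# predicted cap pixel for headings, using before-image residual
def P(a): return proj(s,[A[0]+.08*np.cos(np.radians(a)),A[1]+.08*np.sin(np.radians(a)),.12])
p0=P(-54.8); r=np.array([236.6,187.6])-p0; print("resid",r)
for a in (-32,-30,-28,-26): print(a,P(a)+r)
```

```text
tall before (np.float64(-51.1), np.float64(0.0752)) after (np.float64(-25.97), np.float64(0.0782))
small (np.float64(33.28), np.float64(0.083))
small (np.float64(89.7), np.float64(0.0851))
small (np.float64(145.69), np.float64(0.0819))
bar+ before [ 0.57265492 -0.04790619  0.162     ]
bar- [5.37928162e-01 2.35999930e-05 1.62000000e-01]
resid [1.22955521 2.11492536]
-32 [232.50995899 198.01355166]
-30 [232.45225788 198.98920934]
-28 [232.44608879 199.97015274]
-26 [232.49193163 200.95521472]
```

Tool heading puts the vial at -29.8°, and the scene image gives about -30°, so the grip hasn't slipped. It needs about 2.5° more.

```bash
python3 -m jog '0 0 0 -0.022 0;0 0 0 -0.022 0;0 0 0 0 0;0 0 0 0 0;0 0 0 0 0'>/dev/null;python3 st.py
python3 -m jog '0 0 0 0 0;0 0 0 0 0;0 0 0 0 0;0 0 0 0 0;0 0 0 0 0'>/dev/null;python3 st.py
python3 - <<'E'
from plant import bot
from h import *
c=bot.read_camera("scene");np.savez("pics/scene6.npz",**c);crop(c,110,120,220,160,3,"pics/scene6.png");crop(c,190,160,150,120,5,"pics/scene6b.png")
E
```

```text
t 8.42 p [ 0.5579 -0.0275  0.1572] xang 152.71 f [0.  3.1 5. ] m [ 0.261  0.011 -0.01 ] w 0.015 j7 1.202
t 8.83 p [ 0.5579 -0.0275  0.1572] xang 152.7 f [0.6 1.1 5.1] m [ 0.233 -0.05  -0.043] w 0.0147 j7 1.202
```

View pics/scene6.png

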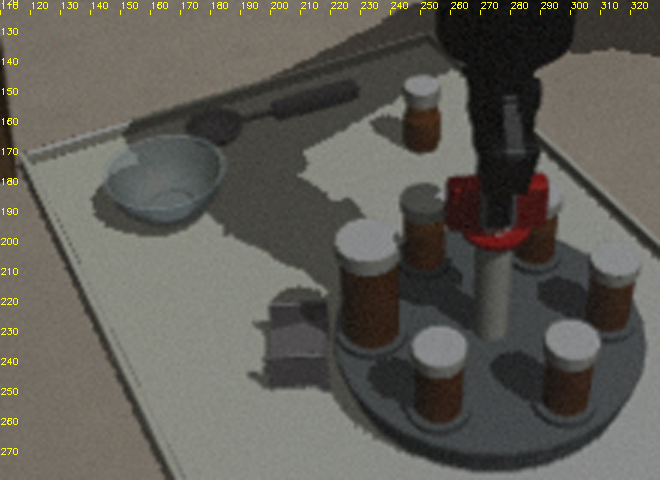

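View pics/scene6b.png

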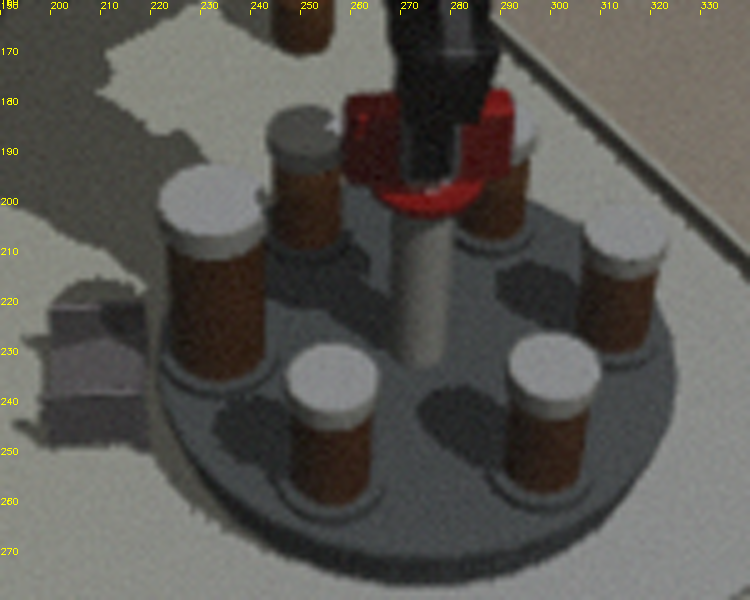

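The cap is now at (232.4,200.3), which matches a heading of -27.4°. At disc level, the stem foot, the vial base and the middle of the chute lie on one line, and the bystanders are where they started. Handing in.

```bash
python3 -c "
from plant import bot
print(bot.hand_in())"; python3 st.py
```

```text
the job is handed in; nothing more can be done
None
the job is handed in; nothing more can be done
```

I turned the carousel to its home stop, brought it back until the tall vial faced the chute, and handed in still gripping the knob. The hand-in gave no verdict.

- **Home stop:** I gripped the bar at 60 N and turned it clockwise about 10°. The vertical moment then rose from about 0 to 1.35 N m, and I held it there for over 0.5 s.
- **Chute position:** I then turned it 38.5° anticlockwise without opening the grip. The tool heading put the vial at -27.3°, against a chute measured at about -27.4° from the wrist and top views. The scene image agreed within about 1°, or 1–2 mm at the vial; the limit is 8 mm.
- **Stillness:** over the last 0.4 s before hand-in the tool heading stayed at 152.7° and the opening at about 15 mm. The total time was about 9 s of the 38 s allowed.
- **Bystanders:** the bowl, spoon and loose vial looked unmoved in the last picture. I judged that by eye and did not measure it.
- **Checks that failed or disagreed:**
  - The arm hid the carousel from the top camera at the end, so that final check wasn't possible.
  - The scene camera read absolute headings 3–4° off at the start, so I relied on the change in its readings.
  - The inner chute corners triangulated poorly in height; the heading rests mainly on the wall midline.

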